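Index the sample carousel by one hole

ROBOT

A 6-joint arm with a two-finger parallel gripper is mounted at the origin on a cart in front of the work surface, level with it; the furniture and walls round the work are solid. World frame = base frame: x ahead of the robot, y to its left, z up, the work surface at z = 0. Lengths are in m, angles in rad, forces in N, time in s.
With the tool pointing down it reaches from about 0.325 to 0.775 m from the base axis. Payload 5.5 kg.
Tool frame: the origin (TCP) lies midway between the tips of the shut fingers; the grasp point (between the pads) lies 19 mm behind it; z points along the fingers, y is the line along which they close (so a half turn about z gives the same grasp; the last joint's range is limited). The gripper opens to 85 mm and grips with 20 to 120 N. Pads are 22 mm wide; open, the fingers measure 114 mm over their backs; the gripper's body (76 mm by 85 mm) begins 54 mm behind the grasp point. The pads swing forward as they close: fully open they stand 13 mm farther back than shut.
Start: joints at [1.111, 0.091, 1.231, -0, 1.82, -0.057], TCP at [0.235, 0.552, 0.231] pointing down, gripper open.
Joint ranges: [-2.87, 2.87], [-0.86, 2.18], [0.17, 2.46], [-1.51, 4.65], [0.06, 2.69], [-2.65, 2.65]. Speed limits (rad/s): [2.57, 2.57, 3.01, 3.14, 3.14, 3.14].

INTERFACE

Orientations are given as a rotation vector (axis times angle).
In Python, from station import r, viewer, order, finder gives the robot as it stands.
- The arm moves only by the shell command python3 -m inch 'ROWS' [OPENING] [FORCE]. ROWS is JSON, a list of rows, each an object with "xyz": the shift along the tool's x, y, z in mm, a list of three; "twist": the turn about the tool's z in degrees. In form: [{"xyz": [tx, ty, tz], "twist": twist}, ...]. A call has 1 to 10 rows; each row is the pose to reach, as a shift and turn from the pose commanded when the call began, along the tool's axes at that moment; what a row does not reach only later rows make up. A row lasts 1/8 s, in which the tool goes at most 62.5 mm and 10.7 degrees, less where a joint would pass 70% of its speed; a pose out of reach is approached as far as the arm can. A call with a gripper value outside its range is refused whole. OPENING is the finger opening in mm, from 0 to 85.4, set as the call begins (- or left out, the last holds). The fingers move at their own pace and stop on an object; FORCE is the grip in N (left out, the last holds). Time passes only in rows, so rows that repeat a pose let the fingers close. It gives the time, the measured TCP pose, the force, the opening and the grip force at its end, in the units of the state.
- r.read_state(): the state, without advancing time (a new reading comes with each control period).
- viewer.grab_frame(name): name is "side" or "top" or "wrist"; returns the picture (420x560x3 uint8, red, green, blue); there is no depth.
- viewer.get_calibration(name): a dict with "camera_matrix" (3x3 intrinsics, pixels), "rvec" (rotation vector, rad) and "tvec" (3), from world to camera coordinates, as OpenCV has them. Camera axes: x right, y down, z forward; pixel columns grow to the right and rows downward; lengths in m; the calibration is good to about 2 mm. A picture is of the moment at which its call begins: read the wrist's pose just before it. get_calibration takes no time and is no camera call; for the wrist camera it gives the pose at the moment of the call.
- order.sign_off(): hands the job in; it is judged then, once.
Trained networks look in the newest picture that a camera, given by its name, has taken for a name from the list of things; names that differ only in an ending like _2 or _b are one class to them, and where a whole thing is asked for, a point or a joint stands for the part that bears it (a point fixed in the world has none). Each returns a list of dicts, best first, with "confidence" (0 to 1); they miss things now and then, are a little off and sometimes report something else, mostly with a low value. They report only what shows in the picture. A call takes as long as a camera call. They do not tell look-alikes from the thing itself.
- finder.look_for(camera, name): "at" ([x, y, z] in m, in world coordinates, good to about 4 mm: the middle of the surface that is visible of it).
- finder.cut_out(camera, name): "mask" (420x560 bool, what is visible of it).
The state is a dict: "clock": time; "joint_pos": joint angles; "joint_velocities": joint speeds; "joint_efforts": joint torques, N m; "position": TCP position; "ee_rot": TCP orientation; "force": force on the tool from outside, world axes, zero at the start; "wrist_torque": the same for the moment, N m; "grip_width": opening from 0.0 (shut) to 1.0 (fully open); "finger_force": force on a finger pad.
Only numpy, scipy, OpenCV 4.12 (cv2) and the standard library are available. Lean on these libraries where they do the work, as an engineer would, in place of code of your own. Each camera call takes 0.05 s, during which the arm holds its last target. There are 200 camera calls.

TASK

The small bench carousel is locked by a spring plunger in the round well at the end of the table's arm. With the tips of the shut fingers press the plunger in, keep it pressed while you push the table round by one hole, the way that brings the tall slender dropper bottle to the reader column, then let the plunger spring fully back up into that hole. Push only: do not touch or lift the bottles, and leave everything else where it stands.

Things in the scene. Friction and masses are not known exactly. Their poses are not given: they have to be found in the camera images.
- carousel: fixed carousel base: grey foot of 160 mm diameter, above it an aluminium notched index plate of 216 mm diameter (30 to 40 mm above the bench). Origin on the table's upright turning axis, at bench height. Its +x points to the reader, a white upright box 32x46 mm, 135 mm high, its middle 128 mm from the axis. Stands turned by up to 0.5 rad.
- reader_spot (a point): point in front of the reader column, fixed to the base, 60 mm from the turning axis along the base's +x, 56 mm above the bench (top of the table): where the bottle to be read must stand
- index_table (a joint): angle of the turning table, rad, 0 at the start, positive counter-clockwise seen from above, range -2.2 to 2.2. The index plate has a hole (notch) every 60 degrees: at 0, +-1.047 and +-2.094 rad. With the plunger seated the table has about 0.015 rad of play each way and is locked; free, it turns with light friction (under 1 N at the well) and stays where left.
- table_center (a point): middle of the table's top, on the turning axis, 56 mm above the bench. The table is a white disc of 180 mm diameter with five nests (rings 37 mm outside, 31 mm inside, 10 mm high) 60 mm from the axis, at 0, +-60 and +-120 degrees from its +x; its arm with the plunger well points along its -x (away from the reader at the start)
- plunger (a joint): how far the plunger is pressed in, m: 0 = fully up (seated in a hole), 0.014 = at its stop. The table is free above about 0.010. The spring needs 3 N to start and 7 N at the stop. Let go between two holes it rides under the plate at about 0.0095, and as the table is pushed on it snaps up into the next hole and locks the table there.
- plunger_top (a point): middle of the plunger's flat face, a steel disc of 50 mm diameter, 118 mm from the turning axis, 80 mm above the bench when up, 66 mm at the stop. It lies in a round dark steel well on the table's arm (52 mm inside, 60 mm outside, rim 85 mm above the bench), so a fingertip pressing it also pushes the well's wall sideways and turns the table.
- dropper_oil: the tall slender dropper bottle, 28 mm diameter, 70 mm high, with a long narrow cap, loose in a nest one hole to the left or one hole to the right of the reader; origin at the centre of its underside, z up
- cal_vial: short squat vial, 25 mm diameter, 46 mm high, with a wide cap, loose in the nest on the other side of the reader; origin at the centre of its underside
- cal_vial_2: another short squat vial of the same size, loose in the nest that is at the reader at the start; origin at the centre of its underside
- beaker: bystander: glass beaker, 56 mm diameter, 69 mm high, loose on the bench; origin at the centre of its underside
- bench_timer: bystander: flat timer 66x66x18 mm, loose on the bench; origin at the centre of its underside
There are look-alikes about, which are no part of the job. Leave any orange or pink look-alike of the cal_vial alone.

How it is judged:
On the way, in this order (a step that is already met when the one before it is completed fails the run):
1. the plunger is pressed in with the table still in its first hole (value of joint plunger above 0.01 m and value of joint index_table between -0.15 and 0.15 rad), for 0.1 s.
2. the table is turned away from the first hole with the plunger in (value of joint plunger above 0.008 m and (value of joint index_table above 0.35 rad or value of joint index_table below -0.35 rad)), for 0.05 s.
At the end, for the whole second after the job is handed in: The dropper bottle stands within 7 mm (horizontally) of the reader spot, the plunger is fully up in the hole (less than 2 mm pressed), the table is at rest, and all three bottles stand upright (within 0.15 rad) on the floor of their nests (horizontal distance between dropper_oil and reader_spot below 0.007 m and value of joint plunger below 0.002 m and velocity of joint index_table between -0.05 and 0.05 rad/s and angle between each of dropper_oil, cal_vial, cal_vial_2's own z axis and vertical below 0.15 rad and height (world z) of dropper_oil between 0.05 and 0.062 m and height (world z) of cal_vial between 0.05 and 0.062 m and height (world z) of cal_vial_2 between 0.05 and 0.062 m); the robot touches nothing.
It fails at once if a bottle on the carousel was touched by the fingers or the arm (contact force between any of dropper_oil, cal_vial, cal_vial_2 and the fingers above 0.5 N or contact force between any of dropper_oil, cal_vial, cal_vial_2 and the arm above 0.5 N).
It fails at once if a bottle was lifted, tipped or knocked out of its nest (height (world z) of any of dropper_oil, cal_vial, cal_vial_2 above 0.066 m or height (world z) of any of dropper_oil, cal_vial, cal_vial_2 below 0.045 m or angle between any of dropper_oil, cal_vial, cal_vial_2's own z axis and vertical above 0.4 rad).
It fails at once if a bystander on the bench was pushed away (distance of any of beaker, bench_timer from where it was at the start of the episode above 0.02 m).
It also fails if it takes over 40 s, if anything falls off the work surface, if the arm or the gripper's body presses on something with over 40 N, if the wrist force passes 120 N, or if a joint passes its speed limit or range.

## Working session

There is one attempt and no reset: what is moved stays moved. The work goes in short steps, Python scripts to look and compute and a shell command to move; the robot and the scene stay as the last step left them, time stands still between calls to the robot, and variables do not carry over. Pictures are saved under pics/ and viewed, at most 10 in all, crops included, and the job is handed in when it is done.

```bash
ls; mkdir -p pics; python3 - <<'E'
from station import r, viewer, order, finder
import cv2,numpy as np
s=r.read_state();print(s['clock'],s['position'],s['ee_rot'],s['grip_width'])
ims=[]
for c in('side','top'):
    im=viewer.grab_frame(c);cv2.imwrite(f'pics/{c}0.png',im[:,:,::-1])
    for n in('carousel','plunger_top','table_center','dropper_oil','cal_vial','beaker','bench_timer'):
        print(c,n,[(np.round(d['at'],3).tolist(),round(d['confidence'],2)) for d in finder.look_for(c,n)][:4])
E
```

```text
pics
0.0 [0.23506066 0.55172198 0.23012557] [-6.28316083e-01 -3.07759336e+00  3.04881681e-03] 0.9982851869431553
side carousel [([0.542, -0.157, 0.055], 0.61), ([0.624, -0.16, 0.084], 0.39)]
side plunger_top [([0.466, -0.105, 0.079], 0.54)]
side table_center [([0.543, -0.134, 0.056], 0.64)]
side dropper_oil [([0.612, -0.104, 0.092], 0.46)]
side cal_vial [([0.574, -0.202, 0.084], 0.7), ([0.536, -0.132, 0.051], 0.68), ([0.49, -0.316, 0.029], 0.63), ([0.624, -0.16, 0.085], 0.57)]
side beaker [([0.41, -0.394, 0.048], 0.92)]
side bench_timer [([0.378, 0.245, 0.011], 0.87)]
top carousel [([0.567, -0.139, 0.052], 0.87)]
top plunger_top [([0.46, -0.106, 0.081], 0.55)]
top table_center [([0.557, -0.13, 0.056], 0.98)]
top dropper_oil [([0.613, -0.102, 0.098], 0.65)]
top cal_vial [([0.582, -0.195, 0.101], 0.69), ([0.625, -0.156, 0.1], 0.67), ([0.604, -0.302, 0.029], 0.66)]
top beaker [([0.432, -0.397, 0.026], 0.85)]
top bench_timer [([0.39, 0.244, 0.013], 0.7), ([0.561, -0.13, 0.053], 0.49)]
```

View pics/top0.png

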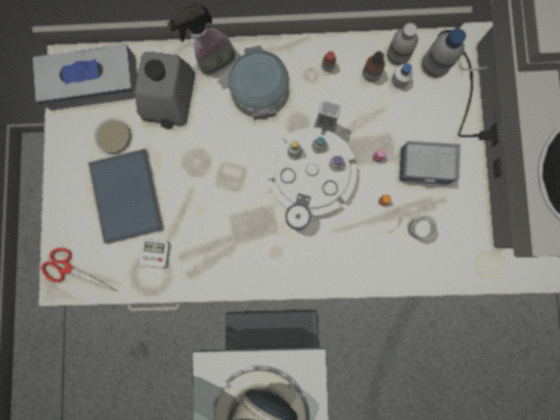

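View pics/side0.png

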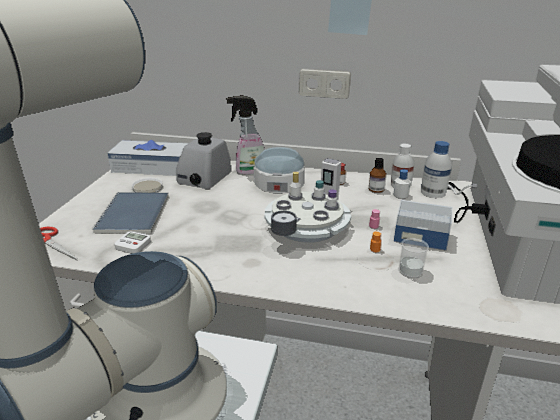

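The top view shows the three carousel bottles with caps: yellow (295,148) to the reader's left, teal (319,143) at the reader, purple (338,161) to its right. Plunger well is at (298,216). Loose look-alikes on the bench are pink (380,155) and orange (386,200). Next is one close crop of the three candidates.

```bash
python3 - <<'E'
import cv2,numpy as np
from station import viewer
a=cv2.imread('pics/side0.png')[155:250,255:355];b=cv2.imread('pics/top0.png')[95:235,260:365]
a=cv2.resize(a,(400,380),interpolation=3);b=cv2.resize(b,(390,520),interpolation=3)
o=np.zeros((520,790,3),np.uint8);o[:380,:400]=a;o[:,400:]=b
cv2.imwrite('pics/crop.png',o)
for c in('top','wrist'):
  k=viewer.get_calibration(c);R=cv2.Rodrigues(np.array(k['rvec']))[0];print(c,k['camera_matrix'],(-R.T@np.ravel(k['tvec'])).round(3),R[2].round(2))
E
```

```text
top [[443.69822935   0.         275.94805608]
 [  0.         443.69822935 209.09000229]
 [  0.           0.           1.        ]] [ 0.359 -0.086  1.091] [ 0.12  0.03 -0.99]
wrist [[348.17525299   0.         280.58212038]
 [  0.         348.17525299 212.60047404]
 [  0.           0.           1.        ]] [0.172 0.58  0.374] [ 0.25 -0.1  -0.96]
```

View pics/crop.png

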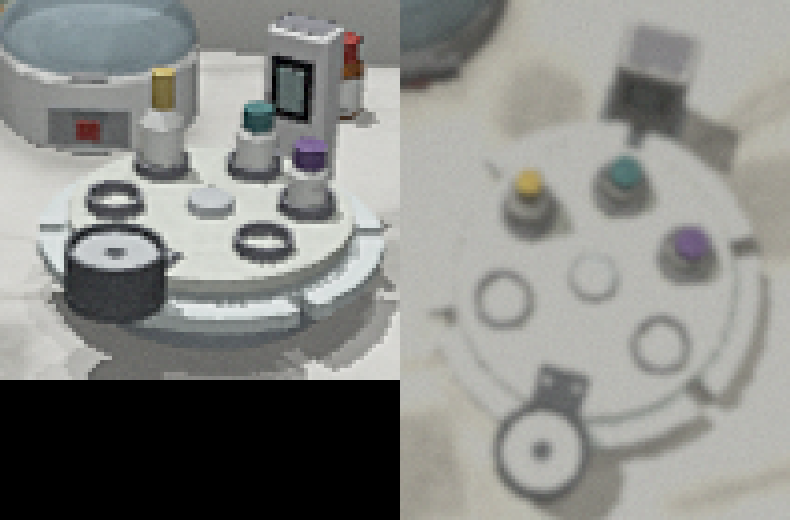

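The crop confirms it: the yellow, long narrow cap belongs to the tall slender bottle, left of the reader. So the table turns clockwise and the well goes towards +y and forward. Next I locate the axis and well from top-picture pixels.

```bash
cat > h.py <<'E'
import cv2,numpy as np
from station import r,viewer,order,finder
def ray(c,uv,z):
    k=viewer.get_calibration(c);R=cv2.Rodrigues(np.array(k['rvec']))[0];C=-R.T@np.ravel(k['tvec'])
    p=cv2.undistortPoints(np.array([[uv]],float),np.array(k['camera_matrix']),None).ravel()
    d=R.T@np.r_[p,1];return C+d*(z-C[2])/d[2]
E
python3 - <<'E'
from h import *
f=lambda x,y,z:ray('top',(260+(x-400)/3.714-.4,95+y/3.714-.4),z)[:2]
h=f(595,276,.06);w=f(541,450,.081);n1=f(503,298,.066);n2=f(661,345,.066)
print(h,w,n1,n2,np.linalg.norm(h-w),np.linalg.norm(h-n1),np.linalg.norm(h-n2))
print(np.degrees(np.arctan2(*(h-w)[::-1])))
g=lambda x,y,z:ray('side',(255+x/4-.4,155+y/4-.4),z)[:2]
print(g(210,197,.06),g(117,251,.08))
R=cv2.Rodrigues(r.read_state()['ee_rot'])[0];print(R.round(3))
t=(w+ -0)-r.read_state()['position'][:2];print('tool shift',R.T@np.r_[t,0])
E
```

```text
[ 0.57457552 -0.1426113 ] [ 0.46248288 -0.10409782] [ 0.56129233 -0.0837584 ] [ 0.52776872 -0.18189028] 0.11852445931932896 0.06033329454787369 0.06110413231390584
-18.962012820687843
[ 0.58105728 -0.13854494] [ 0.4647703  -0.10316098]
[[-0.92   0.392  0.   ]
 [ 0.392  0.92   0.   ]
 [-0.     0.    -1.   ]]
tool shift [-4.66268272e-01 -5.14488479e-01 -1.50549185e-05]
```

```bash
python3 -m inch '[{"xyz":[-20,-22,0],"twist":0},{"xyz":[-60,-66,0],"twist":0},{"xyz":[-100,-110,0],"twist":0},{"xyz":[-140,-154,0],"twist":0},{"xyz":[-180,-198,0],"twist":0},{"xyz":[-220,-242,0],"twist":0},{"xyz":[-260,-286,0],"twist":0},{"xyz":[-300,-330,0],"twist":0},{"xyz":[-340,-374,0],"twist":0},{"xyz":[-380,-418,0],"twist":0}]' 0 40
python3 -m inch '[{"xyz":[-40,-44,0],"twist":0},{"xyz":[-75,-82,15],"twist":0},{"xyz":[-87,-96,40],"twist":0},{"xyz":[-87,-96,60],"twist":0},{"xyz":[-87,-96,70],"twist":0},{"xyz":[-87,-96,70],"twist":0}]'
python3 - <<'E'
from h import *
s=r.read_state();print(s['clock'],s['position'],s['ee_rot'],s['force'],s['grip_width'])
k=viewer.get_calibration('wrist');im=viewer.grab_frame('wrist');cv2.imwrite('pics/w1.png',im[:,:,::-1])
for n in('plunger_top','table_center'):print(n,[(d['at'],d['confidence']) for d in finder.look_for('wrist',n)][:2])
E
```

```text
clock: 2.05
position: [0.4212, 0.0166, 0.2317]
ee_rot: [0.628, 3.077, 0.001]
force: [1.1, 0.0, -0.2]
grip_width: 0.001
finger_force: 0.0
clock: 2.8
position: [0.463, -0.1029, 0.1609]
ee_rot: [-0.626, -3.078, -0.0]
force: [-0.2, 0.3, 0.1]
grip_width: 0.001
finger_force: 0.0
2.8 [ 0.46298178 -0.10287949  0.16092145] [-6.25978786e-01 -3.07779083e+00 -3.53903976e-04] [-0.24726259  0.31090644  0.12518689] 0.001439610584422203
plunger_top [([0.4592, -0.1046, 0.0826], 0.74)]
table_center []
```

View pics/w1.png

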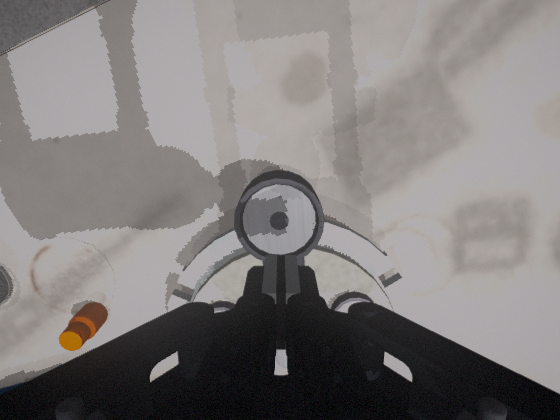

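The wrist picture shows the shut fingers over the well, with the plunger face centred near (279,219) and the fingertips near (281,275).

```bash
python3 - <<'E'
from h import *
print(ray('wrist',(279,220),.081),ray('wrist',(235,218),.085),ray('wrist',(324,218),.085))
k=viewer.get_calibration('wrist');print(cv2.projectPoints(np.array([[.463,-.103,.161]]),np.array(k['rvec']),np.array(k['tvec']),np.array(k['camera_matrix']),None)[0])
E
```

```text
[ 0.46282566 -0.10304543  0.081     ] [ 0.44909146 -0.12877701  0.085     ] [ 0.47203709 -0.07463629  0.085     ]
[[[278.64283506 271.97387358]]]
```

```bash
python3 -m inch '[{"xyz":[0,0,30],"twist":0},{"xyz":[0,0,60],"twist":0},{"xyz":[0,0,74],"twist":0},{"xyz":[0,0,82],"twist":0},{"xyz":[0,0,88],"twist":0},{"xyz":[0,0,93],"twist":0},{"xyz":[0,0,94],"twist":0},{"xyz":[0,0,94],"twist":0},{"xyz":[0,0,94],"twist":0}]'
python3 - <<'E'
import numpy as np,cv2
from h import *
s=r.read_state();p=s['position'];R=cv2.Rodrigues(s['ee_rot'])[0];print(p)
ax=np.array([.5747,-.141])
for a in range(0,70,5):
    t=np.radians(161.2-a);w=ax+.118*np.r_[np.cos(t),np.sin(t)]+min(a/5,1)*.009*np.r_[np.sin(t),-np.cos(t)]
    print(a,w.round(4),(1e3*R.T@np.r_[w-p[:2],0]).round(1))
E
```

```text
clock: 4.08
position: [0.4637, -0.1039, 0.0687]
ee_rot: [0.628, 3.077, 0.0]
force: [-4.1, 1.5, 6.3]
grip_width: -0.003
finger_force: 3.0
[ 0.46368721 -0.10388304  0.06872421]
0 [ 0.463 -0.103] [ 1.   0.6 -0. ]
5 [ 0.4704 -0.0851] [ 1.2 19.9  0. ]
10 [ 0.4756 -0.0763] [-0.2 30.1  0. ]
15 [ 0.4817 -0.0679] [-2.4 40.2  0. ]
20 [ 0.4884 -0.06  ] [-5.5 50.   0. ]
25 [ 0.4958 -0.0528] [-9.5 59.5  0. ]
30 [ 0.5037 -0.0463] [-14.3  68.7   0. ]
35 [ 0.5123 -0.0405] [-19.8  77.4   0.1]
40 [ 0.5213 -0.0354] [-26.1  85.6   0.1]
45 [ 0.5307 -0.0311] [-33.1  93.2   0.1]
50 [ 0.5404 -0.0277] [-4.070e+01  1.001e+02  1.000e-01]
55 [ 0.5504 -0.0252] [-4.890e+01  1.064e+02  1.000e-01]
60 [ 0.5606 -0.0235] [-5.770e+01  1.119e+02  1.000e-01]
65 [ 0.5709 -0.0227] [-6.680e+01  1.167e+02  1.000e-01]
```

```bash
python3 -m inch '[{"xyz":[0,0,1],"twist":0},{"xyz":[0,3,1],"twist":0},{"xyz":[1,8,1],"twist":0},{"xyz":[1,14,1],"twist":0},{"xyz":[1,20,1],"twist":0},{"xyz":[0,30,1],"twist":0},{"xyz":[-2,40,1],"twist":0},{"xyz":[-5,50,1],"twist":0},{"xyz":[-9,59,1],"twist":0},{"xyz":[-14,68,1],"twist":0}]'
python3 - <<'E'
from h import *
s=r.read_state();print(s['position'])
im=viewer.grab_frame('wrist');cv2.imwrite('pics/w2.png',im[:,:,::-1])
E
```

```text
clock: 5.32
position: [0.5046, -0.047, 0.0685]
ee_rot: [0.628, 3.074, -0.0]
force: [-0.4, -1.4, 6.0]
grip_width: 0.003
finger_force: 3.1
[ 0.50459884 -0.04702635  0.06848617]
```

View pics/w2.png

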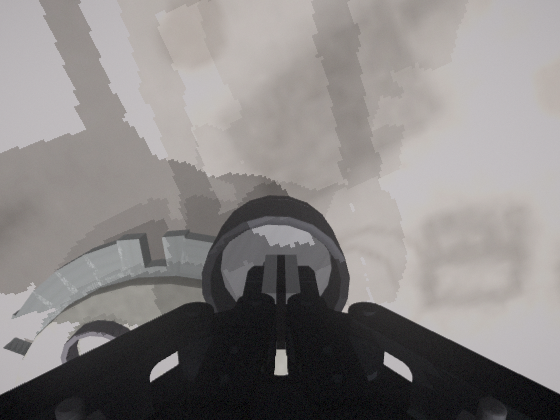

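The well turned with the fingers: its rim spans u 203–349 and the tip is about central, carried by friction. I'll measure the table angle.

```bash
cat >> h.py <<'E'
def meas():
    ax=np.array([.5747,-.141])
    for c in('top','wrist'):
        viewer.grab_frame(c)
        for d in finder.look_for(c,'plunger_top')[:1]:
            p=np.array(d['at'])[:2]-ax;print(c,d['at'],d['confidence'],'r',np.hypot(*p),'turn',161.2-np.degrees(np.arctan2(p[1],p[0])))
    s=r.read_state();p=s['position'][:2]-ax
    print('tcp',s['position'],'r',np.hypot(*p),'turn',161.2-np.degrees(np.arctan2(p[1],p[0])),s['force'],s['clock'])
E
python3 - <<'E'
from h import *
a=ray('wrist',(203,275),.085);b=ray('wrist',(349,275),.085);print(a,b)
meas()
E
```

```text
[ 0.48622201 -0.07073004  0.085     ] [ 0.5089514 -0.0173843  0.085    ]
wrist [0.4903, -0.0469, 0.0682] 0.86 r 0.12640478630178525 turn 29.3104927843944
tcp [ 0.50475527 -0.04690964  0.06855637] r 0.11724018887821806 turn 34.573687271049295 [0.577981   0.24771754 5.70536955] 5.575
```

```bash
python3 -m inch '[{"xyz":[-5,8,0],"twist":0},{"xyz":[-11,16,0],"twist":0},{"xyz":[-17,23,0],"twist":0},{"xyz":[-23,29,0],"twist":0},{"xyz":[-28,33,0],"twist":0},{"xyz":[-32,36,0],"twist":0},{"xyz":[-32,36,0],"twist":0}]'
python3 - <<'E'
from h import *
meas()
im=viewer.grab_frame('top');cv2.imwrite('pics/t3.png',cv2.resize(im[95:235,230:370],(560,560),interpolation=3)[:,:,::-1])
E
```

```text
clock: 6.45
position: [0.5485, -0.0264, 0.0686]
ee_rot: [0.627, 3.073, 0.001]
force: [-0.3, 0.3, 6.5]
grip_width: 0.001
finger_force: 3.1
top [0.5276, -0.0287, 0.0684] 0.52 r 0.12177725567609084 turn 48.44622437152407
wrist [0.5322, -0.0262, 0.0676] 0.87 r 0.12241441908533486 turn 50.88499115353072
tcp [ 0.54835241 -0.0264495   0.06869342] r 0.11754153289191384 turn 58.246773707605584 [0.11648108 1.19656466 6.66545291] 6.65
```

View pics/t3.png

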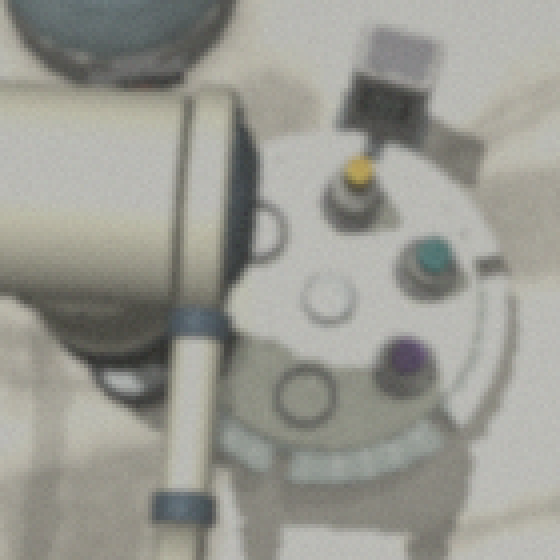

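The yellow-capped bottle is now a few degrees short of the reader. I'll ease the plunger up so it rides under the plate, then push on until it snaps in.

```bash
python3 -m inch '[{"xyz":[0,0,-3],"twist":0},{"xyz":[0,0,-7],"twist":0},{"xyz":[-2,1,-7],"twist":0},{"xyz":[-4,3,-7],"twist":0},{"xyz":[-6,4,-7],"twist":0},{"xyz":[-8,5,-7],"twist":0},{"xyz":[-10,7,-7],"twist":0}]'
python3 - <<'E'
from h import *
meas()
E
```

```text
clock: 7.58
position: [0.5581, -0.0241, 0.0729]
ee_rot: [-0.629, -3.077, 0.001]
force: [-0.3, -2.3, -0.0]
grip_width: -0.003
finger_force: 0.9
wrist [0.5388, -0.0275, 0.0726] 0.68 r 0.11904226140325125 turn 53.64785995253622
tcp [ 0.55922924 -0.02375674  0.07403325] r 0.11825956981157842 turn 63.682997798151675 [1.98661417 0.83159878 1.74906103] 7.775
```

```bash
python3 -m inch '[{"xyz":[-1,1,0],"twist":0},{"xyz":[-2,1,0],"twist":0},{"xyz":[-3,1,0],"twist":0},{"xyz":[-4,2,0],"twist":0},{"xyz":[-4,2,0],"twist":0}]'
python3 - <<'E'
from h import *
meas()
E
```

```text
clock: 8.4
position: [0.563, -0.0234, 0.0733]
ee_rot: [0.628, 3.078, 0.0]
force: [-0.1, -0.0, 4.6]
grip_width: 0.005
finger_force: 2.4
top [0.5394, -0.0228, 0.0732] 0.72 r 0.12335854246869163 turn 54.57193613719858
wrist [0.5418, -0.0273, 0.0721] 0.96 r 0.11836426825693638 turn 55.06177929545544
tcp [ 0.56299258 -0.02339512  0.07337655] r 0.11818617259171627 turn 65.51500401933768 [0.13153697 0.42084937 5.01617091] 8.6
```

Vertical force of 5 N at 6.7 mm fits the spring curve, so the plunger has snapped up into the hole against the tip. I'll back off the wall, lift and check.

```bash
python3 -m inch '[{"xyz":[3,-1,-3],"twist":0},{"xyz":[6,-2,-8],"twist":0},{"xyz":[8,-3,-20],"twist":0},{"xyz":[8,-3,-50],"twist":0},{"xyz":[8,-3,-90],"twist":0},{"xyz":[50,-25,-110],"twist":0},{"xyz":[100,-60,-120],"twist":0},{"xyz":[130,-60,-120],"twist":0},{"xyz":[130,-60,-120],"twist":0},{"xyz":[130,-60,-120],"twist":0}]'
python3 - <<'E'
from h import *
meas()
a=viewer.grab_frame('top')[95:235,230:370];b=viewer.grab_frame('side')[155:255,240:360]
o=np.zeros((420,790,3),np.uint8);o[:,:420]=cv2.resize(a,(420,420),interpolation=3);o[:308,420:]=cv2.resize(b,(370,308),interpolation=3)
cv2.imwrite('pics/e.png',o[:,:,::-1])
for c in('top','side'):
  print(c,[(d['at'],d['confidence']) for d in finder.look_for(c,'dropper_oil')][:2],[(d['at'],d['confidence']) for d in finder.look_for(c,'plunger_top')][:2])
t=np.radians(-18.8);print('spot',.5747+.06*np.cos(t),-.141+.06*np.sin(t))
E
```

```text
clock: 9.85
position: [0.4199, -0.0278, 0.1934]
ee_rot: [0.628, 3.078, -0.0]
force: [-0.0, 0.5, -0.5]
grip_width: 0.004
finger_force: 0.0
top [0.5524, -0.0255, 0.0789] 0.79 r 0.11763307358051985 turn 60.27216109145638
tcp [ 0.42009478 -0.02782196  0.19280602] r 0.19160387349259023 turn 17.405821076091257 [-1.14515015 -0.98076191 -0.22835333] 10.05
top [([0.6267, -0.1577, 0.0974], 0.5)] [([0.5528, -0.0288, 0.0832], 0.81), ([0.5833, -0.1981, 0.1035], 0.47)]
side [] []
spot 0.6314989556069418 -0.16033594171383064
```

View pics/e.png

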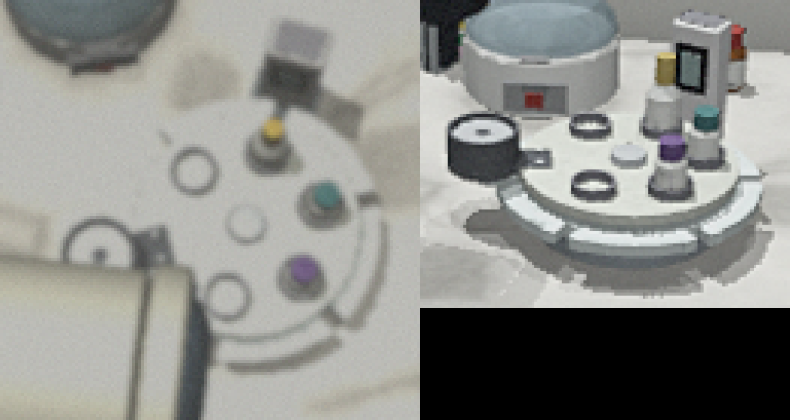

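The yellow-capped dropper bottle stands at the reader. The plunger face is up in the well at 60.3°, all bottles are upright and the arm is clear.

```bash
python3 -c "
from station import order
print(order.sign_off())"
```

```text
the job is handed in; nothing more can be done
None
```

I turned the table one hole clockwise with the plunger held in and handed the job in at about 10 s. The last pictures show the dropper bottle at the reader, the plunger back up at 60.3° and all three bottles upright. The sign-off gave no verdict.

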